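# Clamp a re-glued pencil-holder insert

### The arm

A 6-joint arm with a two-finger parallel gripper is mounted at the origin on the work surface. World frame = base frame: x ahead of the robot, y to its left, z up, the work surface at z = 0. Lengths are in m, angles in rad, forces in N, time in s.
With the tool pointing down it reaches from about 0.3 to 0.775 m from the base axis. Payload 14.6 kg.
Tool frame: the origin (TCP) lies midway between the tips of the shut fingers; the grasp point (between the pads) lies 19 mm behind it (ctrl.grip_depth is the z of the grasp point in the tool frame, in m); z points along the fingers, y is the line along which they close (so a half turn about z gives the same grasp; the last joint's range is limited). The gripper opens to 94 mm and grips with 3 to 60 N. Pads are 16 mm wide; open, the fingers measure 119 mm over their backs; the gripper's body (75 mm by 177 mm) begins 78 mm behind the grasp point.
Start: joints at [-1.203, 0.3, 1.521, -0, 1.321, -0.067], TCP at [0.232, -0.499, 0.205] pointing down, gripper open.
Joint ranges: [-3.03, 3.03], [-0.79, 2.21], [0.23, 2.52], [-1.04, 4.18], [0, 3.07], [-2.55, 2.55]. Speed limits (rad/s): [2.22, 2.22, 2.57, 3.14, 3.14, 3.14].

### API

Orientations are given as [roll, pitch, yaw] about the fixed x, y, z axes, in that order (R = Rz(yaw) Ry(pitch) Rx(roll)).
In Python, from station import ctrl gives the robot as it stands. The module is installed in compiled form; this text tells all that it offers.
- The arm moves only by the tool carry_out, never from a script. Its argument "commands" is a list of rows, each a list of 3 entries, a list of its own where there are three numbers: the closure, from 0 (fully open) to 1 (shut), then the shift along the tool's x, y, z in mm, then the turn, a rotation vector about the tool's x, y, z in rad. In form: [[gripper, [tx, ty, tz], [wx, wy, wz]], ...]. A call has 1 to 10 rows; each row shifts and turns the commanded pose from where the row before left it, along the tool's axes as they then stand; what a row does not reach is not made up. A row lasts 1/8 s, in which the tool goes at most 62.5 mm and 10.7 degrees, less where a joint would pass 70% of its speed; a pose out of reach is approached as far as the arm can. A call with a gripper value outside its range is refused whole. The fingers move at their own pace and stop on an object; "squeeze" is the grip in N (left out, the last holds). Time passes only in rows, so rows that do not move let the fingers close. It gives the time, the measured TCP pose, the force, the opening and the grip force at its end, in the units of the state.
- ctrl.get_obs(): the state, without advancing time (a new reading comes with each control period).
- ctrl.camera(name): name is "scene" or "side" or "wrist"; returns a dict with "img" (400x640x3 uint8, blue, green, red), "camera_matrix" (3x3 intrinsics, pixels), "k1" (the pictures are not rectified: a ray, as slopes to the right and down, at radius r is drawn at 1 + k1 r^2 times it, then the intrinsics apply), "rvec" (rotation vector, rad) and "tvec" (3), from world to camera coordinates, as OpenCV has them. Camera axes: x right, y down, z forward; pixel columns grow to the right and rows downward; lengths in m; the calibration is good to about 2 mm. A picture is of the moment at which its call begins. There is no depth.
- ctrl.hand_in(): hands the job in; it is judged then, once.
Trained networks look in the newest picture that a camera, given by its name, has taken for a name from the list of things; names that differ only in an ending like _2 or _b are one class to them, and where a whole thing is asked for, a point or a joint stands for the part that bears it (a point fixed in the world has none). Each returns a list of dicts, best first, with "score" (0 to 1); they miss things now and then, are a little off and sometimes report something else, mostly with a low value. They report only what shows in the picture. A call takes as long as a camera call. They do not tell look-alikes from the thing itself.
- ctrl.outline_of(thing, camera): "region" (400x640 bool, what is visible of it).
- ctrl.place_of(thing, camera): "at" ([x, y, z] in m, in world coordinates, good to about 4 mm: a listed point, or the origin of a listed thing).
The state is a dict: "time_s": time; "qpos": joint angles; "joint_vel": joint speeds; "tau": joint torques, N m; "ee_pos": TCP position; "eef_rot": TCP orientation; "force": force on the tool from outside, world axes, zero at the start; "moment": the same for the moment, N m; "grip_width": finger opening in m; "grip_force": force on a finger pad.
Only numpy, scipy, OpenCV 4.12 (cv2) and the standard library are available. Lean on these libraries where they do the work, as an engineer would, in place of code of your own. Each camera call takes 0.05 s, during which the arm holds its last target. There are 200 camera calls.

### The job

Two re-glued wooden pencil-holder inserts stand on the worktop, and only one has a bore wide enough for the upright steel pin in the bench clamp. Slide that one all the way down over the pin, let go of it, then pump the clamp's two-lever squeeze grip until the jaw's sprung pad meets the insert and is pushed in about half of its 12 mm travel; never push the pad fully in, and work the jaw only through the grip. The jaw slackens when the grip is let go, so finish while still holding the grip squeezed with the insert clamped, and leave the other insert and the desk things where they are.

Things in the scene. Friction and masses are not known exactly. Their poses are not given: they have to be found in the camera images.
- wide_mid (a point): centre (half-way up) of the pale wooden insert with the WIDE bore: an upright tube 46 mm outside diameter, 60 mm tall, bore 27 mm right through; it fits the 20 mm pin. Starts standing on the worktop on either the left or the right of the clamp.
- narrow_mid (a point): centre (half-way up) of the pale wooden insert with the NARROW bore: same outside (46 mm diameter, 60 mm tall), bore 16 mm, too small for the pin. Starts standing on the other side of the clamp; stays where it is.
- clamp: bench clamp fixed to the worktop: plywood base 335 mm (x) by 90 mm (y), 12 mm thick, carrying rod, jaw, squeeze grip, pin and anvil. Origin: centre of the base's underside. x runs along the push rod in the jaw's closing direction (from grip to anvil), z up. The pin stands at x = +110 mm, the grip at x = -95 mm.
- pin (a point): foot of the clamp's upright steel gauge pin, on its axis, at the top face of the plywood base (12 mm above the worktop). Pin: 20 mm diameter, 34 mm tall, tapered over its top 4 mm. Axes as clamp. The moving pad and jaw plates (44 mm wide, tops 55 mm above the worktop) come from its -x side.
- anvil_face (a point): middle of the fixed anvil's face (60 mm wide, top 55 mm above the worktop), 25 mm beyond the pin's axis (+x). An insert centred on the pin clears it by 2 mm and is later pushed against it by the pad. Axes as clamp.
- grip (a point): point midway between the two black upright levers of the squeeze grip, 112 mm above the worktop; axes as clamp. The levers stand one on each side in x: 63 mm over their outer faces here at rest, 36 mm fully squeezed, 28 mm wide in y. Lever tops are 136 mm, the steel housing below 62 mm above the worktop.
- trigger (a joint): levers of the squeeze grip (geared together): 0 = let go, 0.22 rad = fully squeezed (each lever 13.5 mm inwards at grip). Squeeze both from outside or push one inwards; they spring back (2 to 3 N each). A full squeeze moves the pawl 15 mm; it catches rod teeth 7 mm apart, losing up to 7 mm. Full strokes each advance the rod 14 mm at most, sometimes 7.
- jaw (a joint): position of rod and jaw, m: 0 = fully back, growing towards the anvil; starts between 0 and 0.02. The pad meets an insert centred on the pin at 0.050, one resting against the anvil at 0.052. The rod stays when the grip is let go, unless the pad presses with more than about 3 N: then it slips back.
- pad (a joint): how far the pad (rubber-faced plate carried on two rods in front of the jaw plate) is pushed back towards the jaw, in m: 0 = free, 0.012 = fully in, which crushes the insert. Spring of 1.6 N per mm, so half-way is 0.006 and about 10 N.
- pad_face (a point): centre of the pad's front face, which meets the insert; 37.5 mm above the worktop, same axes as pin.
- mug: navy ceramic mug, 80 mm wide, 90 mm tall, origin at the centre of its underside; bystander beyond the clamp.
- punch: stainless steel hole punch, 110 x 50 mm, 65 mm tall, origin at the centre of its underside; bystander beyond the clamp.
- phone_stand: transparent acrylic phone stand, 90 x 75 mm, 110 mm tall, origin at the centre of its underside; bystander beyond the clamp.
- pencil_holder: square pale wooden pencil holder, 75 x 75 mm and 95 mm tall, with pens standing up to 150 mm, origin at the centre of its underside; bystander at the right.
There are look-alikes about, which are no part of the job. What is shaped like the part that bears wide_mid but purple is not meant.

How it is judged:
On the way, in this order (a step that is already met when the one before it is completed fails the run):
1. the wide-bored insert stands fully down over the pin, let go (horizontal distance between wide_mid and pin below 0.006 m and z of wide_mid in the frame of pin below 0.033 m and angle between wide_mid's own z axis and vertical below 0.08 rad and contact force between the fingers and insert_wide below 0.3 N), for 0.2 s.
2. the pumped pad touches the insert on the pin (contact force between pad and insert_wide above 0.5 N and horizontal distance between wide_mid and pin below 0.006 m), for 0.05 s.
At the end, for the whole second after the job is handed in: The wide-bored insert stands upright and fully down on the pin (within 6 mm of its axis, under 3 mm above the base), untouched by the fingers; the pad presses on it, pushed in 2.8 to 9.5 mm (3.5 to 17 N); and the fingers are still squeezing the grip's levers (over 1 N), through the last second (all of step 1 and value of joint pad between 0.0028 and 0.0095 m and contact force between pad and insert_wide between 3.5 and 17 N and (contact force between the fingers and trigger above 1 N or contact force between the fingers and trigger_b above 1 N) and value of joint trigger above 0.02 rad); the arm keeps its last pose, push and grip.
It fails at once if the pad is pushed fully in: the insert is crushed (value of joint pad above 0.0113 m or contact force between pad and insert_wide above 30 N).
It fails at once if the robot pushes the jaw or pad directly (contact force between any of the fingers, the arm and jaw above 2 N).
It fails at once if the narrow insert or a desk thing is disturbed (distance of any of narrow_mid, mug, punch, phone_stand, pencil_holder from where it was at the start of the episode above 0.02 m).
It also fails if it takes over 61 s, if anything falls off the work surface, if the arm or the gripper's body presses on something with over 40 N, if the wrist force passes 120 N, or if a joint passes its speed limit or range.

## Working session

There is one attempt and no reset: what is moved stays moved. The work goes in short steps, Python scripts to look and compute and a tool call to move; the robot and the scene stay as the last step left them, time stands still between calls to the robot, and variables do not carry over. Pictures are saved under pics/ and viewed, at most 10 in all, crops included, and the job is handed in when it is done.

Besides the shell and the picture viewer there is one more tool, called after ">>>" as name(argument=value, ...) on one line, values as JSON. carry_out: Moves the arm, as the interface text tells. Its arguments: {"type":"object","properties":{"commands":{"type":"array","items":{"type":"array"}},"squeeze":{"type":"number"}},"required":["commands"]}

```bash
mkdir -p pics; cat > h.py <<'E'
import numpy as np, cv2
from station import ctrl
from scipy.spatial.transform import Rotation as R
np.set_printoptions(precision=4,suppress=True)
def proj(c,P):
    P=np.atleast_2d(P)@cv2.Rodrigues(np.array(c['rvec'],float))[0].T+np.array(c['tvec']).ravel()
    s=P[:,:2]/P[:,2:]; s=s*(1+c['k1']*(s**2).sum(1,keepdims=True))
    K=np.array(c['camera_matrix']); return s@K[:2,:2].T+K[:2,2]
def ray(c,uv):
    K=np.array(c['camera_matrix']); d=(np.array(uv,float)-K[:2,2])/np.diag(K)[:2]; s=d.copy()
    for _ in range(20): s=d/(1+c['k1']*(s@s))
    M=cv2.Rodrigues(np.array(c['rvec'],float))[0]; t=np.array(c['tvec']).ravel()
    return -M.T@t, M.T@np.r_[s,1]
def atz(c,uv,z):
    o,d=ray(c,uv); return o+d*(z-o[2])/d[2]
E
python3 - <<'E'
from h import *
ims=[]
for n in ("scene","side"):
    c=ctrl.camera(n); cv2.imwrite(f'pics/{n}0.png',c['img'])
    for t in "wide_mid narrow_mid clamp pin anvil_face grip pad_face mug punch phone_stand pencil_holder".split():
        r=ctrl.place_of(t,n); print(n,t,[(round(q['score'],2),np.round(q['at'],3).tolist(),proj(c,q['at'])[0].round().tolist()) for q in r[:4]])
print(ctrl.get_obs())
E
```

```text
scene wide_mid [(0.72, [0.465, -0.328, 0.028], [191.0, 232.0]), (0.67, [0.387, -0.265, 0.029], [201.0, 202.0])]
scene narrow_mid []
scene clamp [(0.67, [0.589, 0.023, -0.003], [342.0, 213.0])]
scene pin [(0.79, [0.619, 0.122, 0.014], [381.0, 200.0]), (0.65, [0.603, 0.059, 0.04], [358.0, 199.0]), (0.46, [0.563, -0.072, 0.114], [304.0, 188.0]), (0.46, [0.667, -0.399, 0.001], [201.0, 314.0])]
scene anvil_face [(0.95, [0.628, 0.145, 0.038], [391.0, 192.0])]
scene grip [(0.73, [0.563, -0.071, 0.114], [305.0, 188.0])]
scene pad_face [(0.5, [0.602, 0.056, 0.038], [357.0, 200.0])]
scene mug [(0.91, [0.772, -0.12, 0.002], [337.0, 288.0])]
scene punch [(0.97, [0.799, -0.007, -0.0], [385.0, 274.0])]
scene phone_stand [(0.92, [0.764, 0.166, -0.002], [431.0, 233.0])]
scene pencil_holder [(0.61, [0.601, 0.056, 0.042], [357.0, 198.0])]
side wide_mid [(0.69, [0.391, -0.264, 0.032], [395.0, 180.0]), (0.59, [0.462, -0.329, 0.024], [373.0, 172.0])]
side narrow_mid [(0.76, [0.523, 0.318, 0.032], [341.0, 325.0])]
side clamp [(0.86, [0.595, 0.015, 0.002], [323.0, 238.0])]
side pin [(0.96, [0.624, 0.126, 0
[... 514 characters left out ...]
 phone_stand [(0.57, [0.764, 0.17, 0.001], [244.0, 275.0]), (0.21, [0.595, 0.017, -0.001], [323.0, 239.0])]
side pencil_holder [(0.69, [0.663, -0.396, -0.002], [317.0, 168.0]), (0.59, [0.626, 0.127, 0.012], [304.0, 262.0])]
{'time_s': 1.2, 'qpos': array([-1.2026,  0.2999,  1.521 ,  0.    ,  1.3207, -0.0666]), 'joint_vel': array([-0.0015,  0.001 , -0.0001,  0.0009, -0.0001, -0.0005]), 'tau': array([ -0.0014, -53.1672, -35.2911,   0.0708,   0.0214,  -0.    ]), 'ee_pos': array([ 0.2317, -0.4988,  0.2055]), 'eef_rot': array([ 3.1416, -0.    ,  0.4348]), 'force': array([-0.148 , -0.4172,  0.3251]), 'moment': array([-0.0111, -0.016 ,  0.0024]), 'grip_force': 0.0, 'grip_width': 0.09384088930517073}
```

View pics/scene0.png

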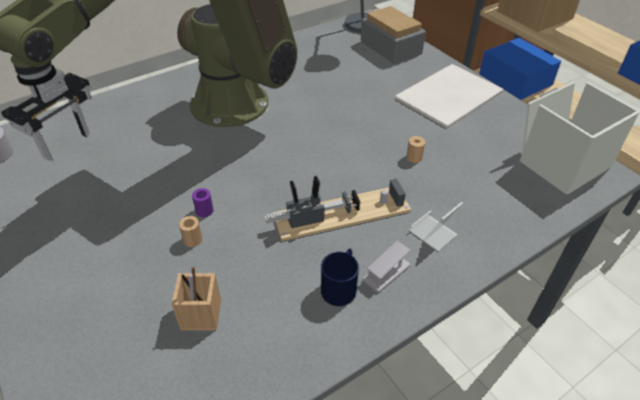

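View pics/side0.png

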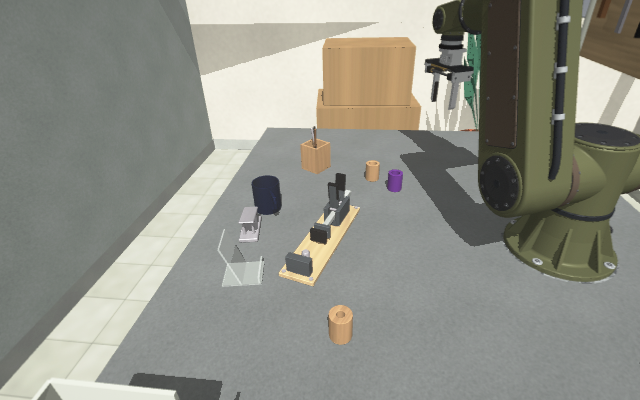

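The scene image shows pale inserts at (190,232) and (415,150), a purple look-alike at (203,203), and the clamp between (275,225) and (410,205). In the side view, the left insert at (341,325) has a small bore, so the right one is probably the wide one. I'll check from above.

>>> carry_out(commands=[[0.25, [0, 0, 0], [0, 0, -0.168]], [0.25, [0, 0, 0], [0, 0, -0.168]], [0.25, [0, 0, 0], [0, 0, -0.168]], [0.25, [0, 0, 0], [0, 0, -0.168]], [0.25, [0, 0, 0], [0, 0, -0.167]], [0.25, [46, 34, 0], [0, 0, 0]], [0.25, [46, 34, 0], [0, 0, 0]], [0.25, [46, 34, 0], [0, 0, 0]], [0.25, [46, 34, 0], [0, 0, 0]], [0.25, [46, 34, 0], [0, 0, 0]]])

```text
time_s: 2.45
ee_pos: [0.4629, -0.3273, 0.2056]
eef_rot: [3.141, 0.0, 1.274]
force: [1.3, -0.6, 0.6]
grip_width: 0.0705
grip_force: 0.0
```

```bash
python3 - <<'E'
from h import *
o=ctrl.get_obs(); print(o['ee_pos'],o['eef_rot'],o['grip_width'],o['qpos'],o['time_s'])
c=ctrl.camera('wrist'); cv2.imwrite('pics/w1.png',c['img'])
for t in ('wide_mid','narrow_mid'):
    for q in ctrl.place_of(t,'wrist'): print(t,q['score'],q['at'],proj(c,q['at']))
print(proj(c,[[.463,-.328,.06],[.463,-.328,.03]]))
E
```

```text
[ 0.4629 -0.3273  0.2056] [3.1413 0.0002 1.2738] 0.07049704682020791 [-0.6801  0.3374  1.4714 -0.      1.3325 -0.3831] 2.45
wide_mid 0.89 [0.3931, -0.2659, 0.0316] [[248.2893 152.0362]]
wide_mid 0.67 [0.464, -0.3257, 0.0336] [[319.8512 182.2731]]
[[319.6031 189.2379]
 [319.6202 183.6617]]
```

View pics/w1.png

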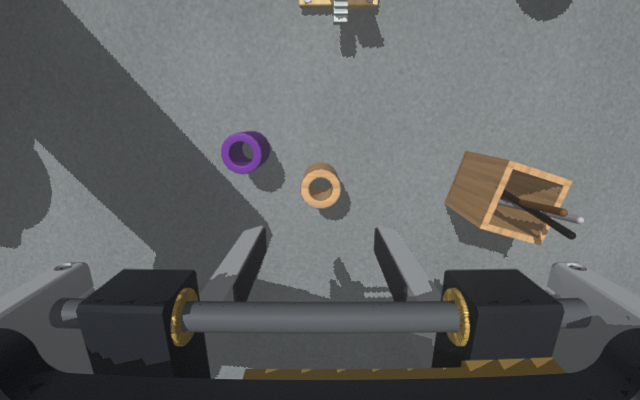

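The wrist view shows the pale insert's top ring at (320,188). Its bore is about 0.6 of the outside diameter, so this is the wide one, and it is centred under the tool. Descending to grasp.

>>> carry_out(commands=[[0.25, [0, 0, 46], [0, 0, 0]], [0.25, [0, 0, 46], [0, 0, 0]], [0.25, [0, 0, 46], [0, 0, 0]], [0.25, [0, 0, 46], [0, 0, 0]], [0.25, [0, 0, 2], [0, 0, 0]], [0.6, [0, 0, 0], [0, 0, 0]], [0.6, [0, 0, 0], [0, 0, 0]], [0.6, [0, 0, 0], [0, 0, 0]], [0.6, [0, 0, 0], [0, 0, 0]]], squeeze=15)

```text
time_s: 3.72
ee_pos: [0.4621, -0.3291, 0.0209]
eef_rot: [3.14, 0.001, 1.274]
force: [-2.2, -0.7, 7.4]
grip_width: 0.0447
grip_force: 15.0
```

>>> carry_out(commands=[[0.6, [0, 0, -30], [0, 0, 0]], [0.6, [0, 0, -50], [0, 0, 0]], [0.6, [0, 0, -50], [0, 0, 0]], [0.6, [0, 0, -45], [0, 0, 0]], [0.6, [50, 0, 0], [0, 0, 0]], [0.6, [50, 0, 0], [0, 0, 0]], [0.6, [50, 0, 0], [0, 0, 0]], [0.6, [50, 0, 0], [0, 0, 0]], [0.6, [50, 5, 0], [0, 0, 0]]])

```text
time_s: 4.85
ee_pos: [0.5397, -0.0894, 0.1952]
eef_rot: [3.141, -0.0, 1.274]
force: [1.5, -0.1, -0.3]
grip_width: 0.0449
grip_force: 15.0
```

>>> carry_out(commands=[[0.6, [50, 5, 0], [0, 0, 0]], [0.6, [50, 5, 0], [0, 0, 0]], [0.6, [50, 5, 0], [0, 0, 0]], [0.6, [40, 0, 0], [0, 0, 0]], [0.6, [40, 0, 0], [0, 0, 0]], [0.6, [0, 0, 30], [0, 0, 0]], [0.6, [0, 0, 30], [0, 0, 0]], [0.6, [0, 0, 15], [0, 0, 0]], [0.6, [0, 0, 0], [0, 0, 0]]])

```text
time_s: 5.98
ee_pos: [0.6209, 0.1244, 0.1192]
eef_rot: [-3.141, 0.0, 1.274]
force: [0.2, -0.5, -0.6]
grip_width: 0.0448
grip_force: 15.0
```

```bash
python3 - <<'E'
from h import *
o=ctrl.get_obs(); print(o['ee_pos'],o['eef_rot'],o['grip_width'],o['grip_force'],o['time_s'])
ims=[]
for n in ('wrist','side','scene'):
  c=ctrl.camera(n)
  if n!='scene':ims.append(c['img'])
  for t in ('wide_mid','pin','anvil_face','grip','pad_face'):
    for q in ctrl.place_of(t,n)[:3]: print(n,t,round(q['score'],2),np.array(q['at']),proj(c,q['at']))
cv2.imwrite('pics/w2.png',ims[0])
E
```

```text
[0.6209 0.1244 0.1192] [-3.1407  0.0005  1.2737] 0.0447965890016024 14.976359372958541 5.975
wrist wide_mid 0.58 [0.622  0.1267 0.0102] [[319.7573 194.4725]]
wrist pin 0.95 [0.6208 0.1231 0.012 ] [[319.6621 198.5759]]
wrist anvil_face 0.61 [0.6245 0.1487 0.0386] [[315.1859 178.6769]]
side wide_mid 0.92 [0.6229 0.1251 0.126 ] [[303.1351 223.0683]]
side wide_mid 0.57 [ 0.3918 -0.2642  0.0326] [[394.7407 179.6216]]
side wide_mid 0.55 [0.7615 0.1677 0.0027] [[245.1577 273.3362]]
side pin 0.81 [0.6219 0.1239 0.0101] [[306.1518 261.9272]]
side anvil_face 0.8 [0.6272 0.1505 0.0376] [[301.5733 260.5104]]
side grip 0.55 [ 0.561  -0.0689  0.1123] [[337.4517 186.4103]]
side pad_face 0.55 [0.5988 0.059  0.035 ] [[318.621  237.6588]]
scene wide_mid 0.96 [ 0.3928 -0.264   0.0265] [[202.9796 203.4153]]
scene wide_mid 0.77 [0.6206 0.1256 0.1288] [[386.8144 166.0193]]
scene pin 0.85 [0.6223 0.1242 0.0134] [[382.5319 200.7296]]
scene anvil_face 0.94 [0.6308 0.1481 0.0369] [[392.9024 192.439 ]]
scene anvil_face 0.52 [ 0.7965 -0.0097 -0.001 ] [[383.5602 274.001 ]]
scene grip 0.76 [ 0.5616 -0.0704  0.1115] [[304.2942 188.2987]]
scene pad_face 0.62 [0.6013 0.056  0.0397] [[356.5724 199.0034]]
```

View pics/w2.png

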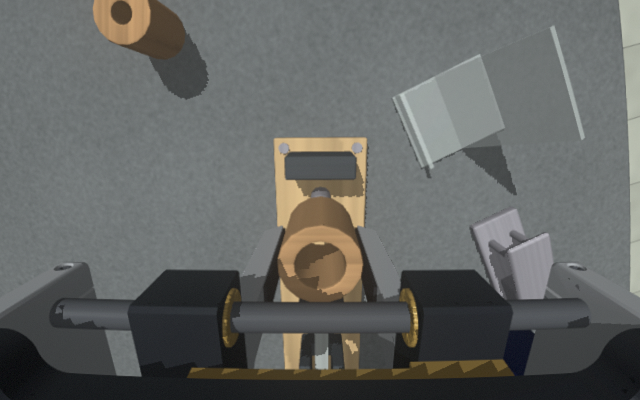

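The left insert's bore at (122,12) is small, which confirms it is the narrow one. The pin tip shows at (320,192), just ahead of the held insert, whose top ring is centred near (320,262).

```bash
python3 - <<'E'
from h import *
c=ctrl.camera('wrist')
print(atz(c,(320.5,262),.158), atz(c,(320,187),.046))
g=cv2.resize(c['img'][150:310,240:400],None,fx=3.5,fy=3.5,interpolation=2); cv2.imwrite('pics/w3.png',g)
print(proj(c,[[.6217,.1238,.046],[.6217+.0029,.1238+.0096,.046]]))
E
```

```text
[0.6229 0.1274 0.158 ] [0.6271 0.1418 0.046 ]
[[320.0936 207.5655]
 [320.0547 196.6993]]
```

View pics/w3.png

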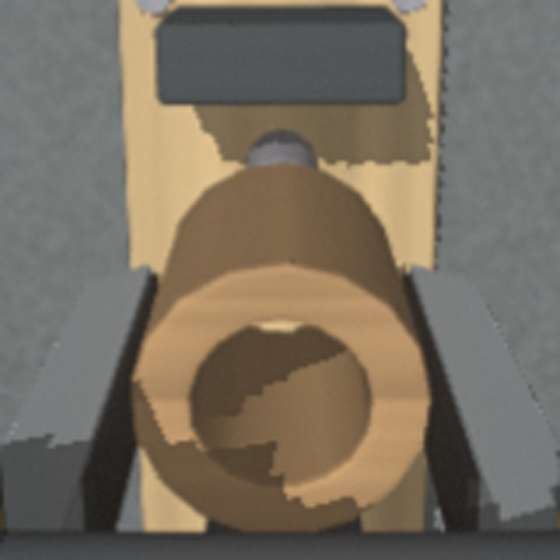

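```bash
python3 - <<'E'
from h import *
c=ctrl.camera('wrist'); d=np.array([.2926,.9562,0])
print('cam',ray(c,(320,200))[0])
print('pin',atz(c,(320.5,187),.012)-.010*d)
print('ins bottom',atz(c,(320.7,197),.0985)-.023*d,'top far',atz(c,(320.7,225.5),.158)-.023*d)
print('anvil back edge top',atz(c,(320,152),.055),'front', atz(c,(320,179),.055))
# ellipse bore top
print('bore',atz(c,(240+281/3.5,150+405/3.5),.158))
E
```

```text
cam [0.6438 0.1966 0.2993]
pin [0.6224 0.1248 0.012 ]
ins bottom [0.6222 0.1242 0.0985] top far [0.6223 0.1248 0.158 ]
anvil back edge top [0.6363 0.1719 0.055 ] front [0.6297 0.1503 0.055 ]
bore [0.6222 0.1253 0.158 ]
```

The insert and pin axes agree to about 1 mm, so I'm lowering it.

>>> carry_out(commands=[[0.6, [0, 0, 30], [0, 0, 0]], [0.6, [0, 0, 16], [0, 0, 0]], [0.6, [0, 0, 8], [0, 0, 0]], [0.6, [0, 0, 8], [0, 0, 0]], [0.6, [0, 0, 0], [0, 0, 0]]])

```text
time_s: 7.6
ee_pos: [0.6211, 0.1245, 0.0573]
eef_rot: [-3.141, 0.0, 1.274]
force: [0.1, 0.5, -0.3]
grip_width: 0.045
grip_force: 15.0
```

>>> carry_out(commands=[[0.6, [0, 0, 8], [0, 0, 0]], [0.6, [0, 0, 8], [0, 0, 0]], [0.6, [0, 0, 6], [0, 0, 0]], [0.6, [0, 0, 0], [0, 0, 0]]])

```text
time_s: 8.1
ee_pos: [0.6209, 0.1245, 0.0348]
eef_rot: [-3.141, 0.0, 1.274]
force: [-0.2, -1.0, -0.6]
grip_width: 0.045
grip_force: 15.0
```

>>> carry_out(commands=[[0.6, [0, 0, 1.5], [0, 0, 0]], [0.25, [0, 0, 0], [0, 0, 0]], [0.25, [0, 0, 0], [0, 0, 0]], [0.25, [0, 0, 0], [0, 0, 0]], [0.25, [0, 0, -20], [0, 0, 0]], [0.25, [0, 0, -45], [0, 0, 0]], [0.25, [0, 0, -50], [0, 0, 0]], [0.25, [0, 0, -50], [0, 0, 0]], [0.25, [0, 0, 0], [0, 0, 0]]])

```text
time_s: 9.22
ee_pos: [0.6225, 0.1247, 0.205]
eef_rot: [3.134, -0.004, 1.274]
force: [0.4, -0.2, -0.9]
grip_width: 0.0705
grip_force: 0.0
```

```bash
python3 - <<'E'
from h import *
o=ctrl.get_obs(); print(o['ee_pos'],o['eef_rot'],o['grip_width'],o['time_s'],o['qpos'])
for n in ('wrist','side','scene'):
  c=ctrl.camera(n)
  if n=='wrist': cv2.imwrite('pics/w4.png',c['img'])
  for t in ('wide_mid','grip','pad_face'):
    for q in ctrl.place_of(t,n)[:2]: print(n,t,round(q['score'],2),np.array(q['at']),proj(c,q['at']))
E
```

```text
[0.6225 0.1247 0.205 ] [ 3.1337 -0.0037  1.2738] 0.07051769147318317 9.225 [0.14   0.4872 1.2638 0.     1.382  0.437 ]
wrist wide_mid 0.84 [0.6239 0.1281 0.0434] [[318.5846 183.1707]]
wrist grip 0.86 [ 0.564  -0.0726  0.1122] [[320.276  373.6413]]
wrist pad_face 0.68 [0.602  0.0565 0.0411] [[318.6539 241.4811]]
side wide_mid 0.76 [ 0.3887 -0.2649  0.0322] [[395.6961 179.6579]]
side grip 0.65 [0.5925 0.0179 0.0033] [[323.2167 237.72  ]]
side pad_face 0.64 [0.5982 0.0575 0.039 ] [[318.882 236.044]]
scene wide_mid 0.71 [0.6217 0.1256 0.0393] [[383.7348 193.0915]]
scene wide_mid 0.62 [ 0.3872 -0.2648  0.0316] [[201.4253 200.7668]]
scene grip 0.65 [ 0.5614 -0.0739  0.1131] [[302.9613 188.3276]]
scene pad_face 0.73 [0.6006 0.0555 0.0367] [[356.1777 199.7705]]
scene pad_face 0.3 [0.6193 0.1236 0.0413] [[382.5827 192.2691]]
```

View pics/w4.png

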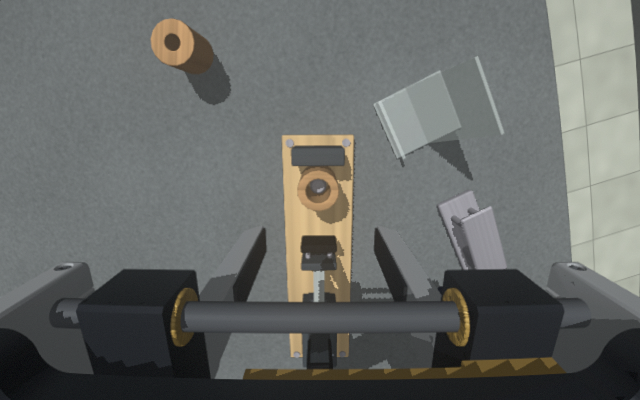

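The insert is down on the pin, with the pin visible inside its bore at (318,188), and the pad is at (318,240). Next is the grip.

>>> carry_out(commands=[[0, [0, 0, 0], [0, 0, 0.1745]], [0, [0, 0, 0], [0, 0, 0.1745]], [0, [0, 0, 0], [0, 0, 0.1745]], [0, [0, 0, 0], [0, 0, 0.1745]], [0, [0, 0, 0], [0, 0, 0.1745]], [0, [0, 0, 0], [0, 0, 0.1745]], [0, [0, 0, 0], [0, 0, 0.1745]], [0, [0, 0, 0], [0, 0, 0.1745]], [0, [0, 0, 0], [0, 0, 0.1745]]])

```text
time_s: 10.95
ee_pos: [0.6211, 0.1245, 0.1989]
eef_rot: [3.142, 0.0, -0.303]
force: [-0.1, -0.1, -0.3]
grip_width: 0.094
grip_force: 0.0
```

>>> carry_out(commands=[[0, [0, 50, 0], [0, 0, 0]], [0, [0, 50, 0], [0, 0, 0]], [0, [0, 50, 0], [0, 0, 0]], [0, [0, 55, 0], [0, 0, 0]], [0, [0, 0, 0], [0, 0, 0]], [0, [0, 0, 0], [0, 0, 0]]])

```text
time_s: 11.7
ee_pos: [0.5613, -0.0713, 0.199]
eef_rot: [-3.141, -0.0, -0.297]
force: [0.2, 0.5, -1.0]
grip_width: 0.0941
grip_force: 0.0
```

```bash
python3 - <<'E'
from h import *
o=ctrl.get_obs(); print(o['ee_pos'],o['eef_rot'],o['grip_width'],o['time_s'],o['qpos'])
for n in ('wrist','side','scene'):
  c=ctrl.camera(n)
  if n=='wrist': cv2.imwrite('pics/w5.png',c['img'])
  for t in ('wide_mid','grip','pad_face'):
    for q in ctrl.place_of(t,n)[:2]: print(n,t,round(q['score'],2),np.array(q['at']),proj(c,q['at']))
E
```

```text
[ 0.5613 -0.0713  0.199 ] [-3.1414 -0.0001 -0.297 ] 0.09405824852215929 11.7 [-0.1911  0.3402  1.4832  0.0002  1.3181  1.6766]
wrist wide_mid 0.92 [0.6227 0.1279 0.0423] [[144.329  186.4784]]
wrist wide_mid 0.73 [ 0.3939 -0.2647  0.0302] [[497.2658 261.3643]]
wrist grip 0.89 [ 0.5659 -0.0704  0.1122] [[317.8193 198.817 ]]
wrist pad_face 0.96 [0.5976 0.0577 0.0412] [[206.5956 189.0147]]
wrist pad_face 0.26 [0.6258 0.1463 0.0369] [[132.3989 187.4842]]
side wide_mid 0.85 [0.6197 0.1237 0.041 ] [[306.4523 252.0279]]
side wide_mid 0.53 [ 0.3916 -0.2659  0.0324] [[394.7695 179.4245]]
side grip 0.59 [ 0.5637 -0.0719  0.1112] [[336.5445 186.1779]]
side pad_face 0.79 [0.5998 0.0585 0.0397] [[318.1946 236.034 ]]
scene wide_mid 0.94 [0.6179 0.1247 0.0399] [[382.5286 192.1745]]
scene wide_mid 0.82 [ 0.3904 -0.2641  0.0291] [[202.377  202.1254]]
scene grip 0.88 [ 0.5611 -0.0722  0.1108] [[303.5303 188.6872]]
scene pad_face 0.7 [0.6218 0.1203 0.0168] [[381.3211 200.2699]]
scene pad_face 0.51 [0.6023 0.0573 0.0379] [[357.1962 199.5506]]
```

View pics/w5.png

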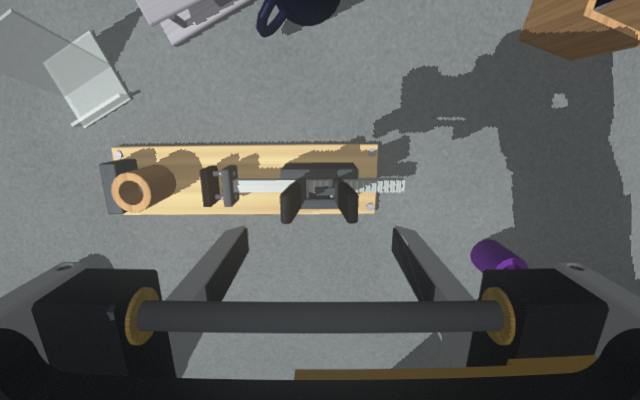

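The view shows the levers at (293,195) and (347,195), centred between the fingers, with the pad at (208,187) and the insert at (132,190). Lowering onto the grip and making the first stroke.

>>> carry_out(commands=[[0, [2, 0, 40], [0, 0, 0]], [0, [0, 0, 40], [0, 0, 0]], [0, [0, 0, 26], [0, 0, 0]], [0, [0, 0, 0], [0, 0, 0]], [0.3, [0, 0, 0], [0, 0, 0]], [0.64, [0, 0, 0], [0, 0, 0]], [0.64, [0, 0, 0], [0, 0, 0]], [0.64, [0, 0, 0], [0, 0, 0]], [0.64, [0, 0, 0], [0, 0, 0]]], squeeze=20)

```text
time_s: 13.42
ee_pos: [0.5638, -0.0714, 0.0938]
eef_rot: [-3.14, -0.002, -0.296]
force: [3.1, 12.9, 6.6]
grip_width: 0.0478
grip_force: 6.7
```

```bash
cat > m.py <<'E'
from h import *
d=np.array([.2926,.9562,0]);pin=np.array([.6223,.1248,0])
o=ctrl.get_obs(); print(o['ee_pos'],o['grip_width'],o['grip_force'],o['time_s'])
for n in ('wrist','side','scene'):
  c=ctrl.camera(n)
  if n=='wrist': cv2.imwrite('pics/last.png',c['img'])
  for t in ('pad_face','wide_mid'):
    for q in ctrl.place_of(t,n)[:2]: print(n,t,round(q['score'],2),'x rel pin mm',((np.array(q['at'])-pin)@d*1000).round(1))
E
python3 m.py
```

```text
[ 0.5638 -0.0714  0.0938] 0.04776540603595274 6.6798412799835205 13.425
wrist pad_face 0.94 x rel pin mm -69.5
wrist pad_face 0.6 x rel pin mm -108.9
wrist wide_mid 0.8 x rel pin mm 1.6
side pad_face 0.68 x rel pin mm -55.6
side wide_mid 0.65 x rel pin mm -1.4
side wide_mid 0.61 x rel pin mm -438.1
scene pad_face 0.71 x rel pin mm -59.4
scene pad_face 0.4 x rel pin mm 152.1
scene wide_mid 0.91 x rel pin mm -439.5
scene wide_mid 0.86 x rel pin mm 0.4
```

>>> carry_out(commands=[[0.64, [0, 0, 0], [0, 0, 0]], [0.64, [0, 0, 0], [0, 0, 0]], [0.64, [0, 0, 0], [0, 0, 0]]])

```text
time_s: 14.25
ee_pos: [0.5638, -0.0713, 0.094]
eef_rot: [-3.14, -0.002, -0.296]
force: [0.4, 7.4, 8.0]
grip_width: 0.0387
grip_force: 20.3
```

```bash
python3 m.py
```

```text
[ 0.5638 -0.0713  0.094 ] 0.03872905618417498 20.269292236771435 14.25
wrist pad_face 0.85 x rel pin mm -61.0
wrist wide_mid 0.89 x rel pin mm 3.3
side pad_face 0.62 x rel pin mm -56.3
side wide_mid 0.83 x rel pin mm -6.0
side wide_mid 0.73 x rel pin mm -439.5
scene pad_face 0.72 x rel pin mm -60.9
scene pad_face 0.16 x rel pin mm 0.4
scene wide_mid 0.93 x rel pin mm -439.0
scene wide_mid 0.85 x rel pin mm -0.8
```

View pics/last.png

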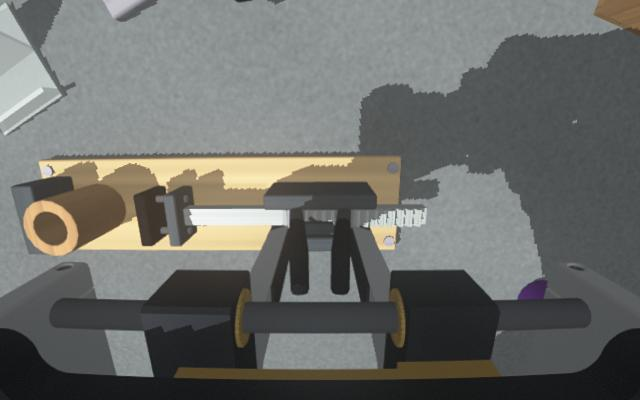

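The levers at (300,260) and (342,260) are fully squeezed, and the pad moved forward about 12 mm, to (150,215). Second stroke.

>>> carry_out(commands=[[0.22, [0, 0, 0], [0, 0, 0]], [0.22, [0, 0, 0], [0, 0, 0]], [0.22, [0, 0, 0], [0, 0, 0]], [0.22, [0, 0, 0], [0, 0, 0]], [0.64, [0, 0, 0], [0, 0, 0]], [0.64, [0, 0, 0], [0, 0, 0]], [0.64, [0, 0, 0], [0, 0, 0]], [0.64, [0, 0, 0], [0, 0, 0]], [0.64, [0, 0, 0], [0, 0, 0]], [0.64, [0, 0, 0], [0, 0, 0]]])

```text
time_s: 15.95
ee_pos: [0.5637, -0.0712, 0.0938]
eef_rot: [-3.14, -0.001, -0.296]
force: [0.2, 7.4, 7.1]
grip_width: 0.0388
grip_force: 20.2
```

```bash
python3 m.py
```

```text
[ 0.5637 -0.0712  0.0938] 0.03884673331648363 20.238476323429495 15.95
wrist pad_face 0.9 x rel pin mm -49.0
wrist wide_mid 0.63 x rel pin mm 3.4
side wide_mid 0.8 x rel pin mm -440.5
side wide_mid 0.56 x rel pin mm -0.7
scene pad_face 0.68 x rel pin mm -45.1
scene pad_face 0.52 x rel pin mm -2.2
scene wide_mid 0.71 x rel pin mm -441.1
scene wide_mid 0.62 x rel pin mm 1.0
```

>>> carry_out(commands=[[0.22, [0, 0, 0], [0, 0, 0]], [0.22, [0, 0, 0], [0, 0, 0]], [0.22, [0, 0, 0], [0, 0, 0]], [0.22, [0, 0, 0], [0, 0, 0]], [0.64, [0, 0, 0], [0, 0, 0]], [0.64, [0, 0, 0], [0, 0, 0]], [0.64, [0, 0, 0], [0, 0, 0]], [0.64, [0, 0, 0], [0, 0, 0]], [0.64, [0, 0, 0], [0, 0, 0]], [0.64, [0, 0, 0], [0, 0, 0]]])

```text
time_s: 17.65
ee_pos: [0.5637, -0.0712, 0.0938]
eef_rot: [-3.14, -0.001, -0.297]
force: [0.9, 9.0, 6.9]
grip_width: 0.0385
grip_force: 20.2
```

```bash
python3 m.py; python3 - <<'E'
import cv2; i=cv2.imread('pics/last.png'); cv2.imwrite('pics/c7.png',cv2.resize(i[140:280,0:240],None,fx=3,fy=3,interpolation=2))
E
```

```text
[ 0.5637 -0.0712  0.0938] 0.03849636314393399 20.242269323207438 17.65
wrist pad_face 0.63 x rel pin mm -31.9
wrist wide_mid 0.93 x rel pin mm 1.7
side pad_face 0.5 x rel pin mm -30.3
side wide_mid 0.82 x rel pin mm -439.7
side wide_mid 0.75 x rel pin mm -1.6
scene pad_face 0.7 x rel pin mm -31.7
scene wide_mid 0.92 x rel pin mm -438.2
scene wide_mid 0.56 x rel pin mm 1.1
```

View pics/c7.png

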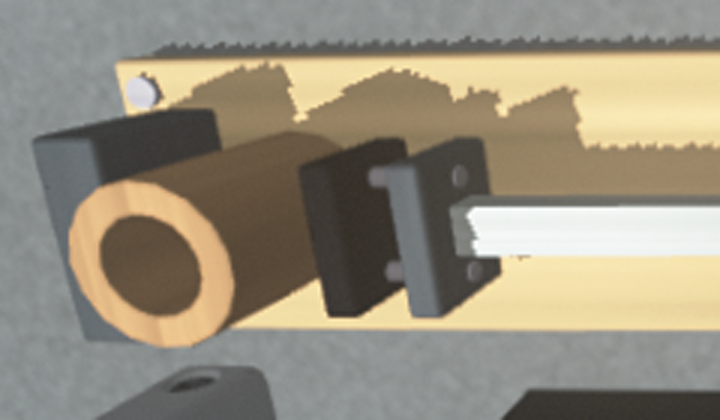

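The insert is upright on the pin, and the pad face is about 8 mm short of it. A half stroke of about 7 mm now leaves enough travel for a controlled final squeeze.

>>> carry_out(commands=[[0.22, [0, 0, 0], [0, 0, 0]], [0.22, [0, 0, 0], [0, 0, 0]], [0.22, [0, 0, 0], [0, 0, 0]], [0.22, [0, 0, 0], [0, 0, 0]], [0.45, [0, 0, 0], [0, 0, 0]], [0.45, [0, 0, 0], [0, 0, 0]], [0.45, [0, 0, 0], [0, 0, 0]], [0.45, [0, 0, 0], [0, 0, 0]], [0.45, [0, 0, 0], [0, 0, 0]]])

```text
time_s: 19.23
ee_pos: [0.5635, -0.0716, 0.0935]
eef_rot: [-3.141, -0.001, -0.297]
force: [0.4, 4.1, 3.2]
grip_width: 0.0522
grip_force: 2.9
```

```bash
python3 m.py
```

```text
[ 0.5635 -0.0716  0.0935] 0.052186817035881676 2.9348288476467133 19.225
wrist pad_face 0.72 x rel pin mm -31.1
wrist wide_mid 0.8 x rel pin mm 1.1
side pad_face 0.42 x rel pin mm -22.9
side wide_mid 0.84 x rel pin mm -441.1
side wide_mid 0.78 x rel pin mm -1.9
scene pad_face 0.66 x rel pin mm -29.2
scene wide_mid 0.75 x rel pin mm 3.3
scene wide_mid 0.7 x rel pin mm -440.8
```

```bash
cat > tm.py <<'E'
from h import *
d=np.array([.2926,.9562,0]);pin=np.array([.6223,.1248,0])
o=ctrl.get_obs(); print(o['grip_width'],o['grip_force'],o['time_s'],o['force'])
c=ctrl.camera('wrist'); cv2.imwrite('pics/last.png',c['img'])
a=cv2.imread('pics/c7.png'); b=cv2.resize(c['img'][140:280,0:240],None,fx=3,fy=3,interpolation=2)
P=proj(c,[pin+d*-.0315+[0,0,.05],pin+d*-.0215+[0,0,.05]]); s=np.linalg.norm(P[1]-P[0])/10
for nm,(x0,x1,y0,y1) in dict(jaw=(385,500,140,315),pad=(305,375,160,315),ins=(70,235,180,345),anvil_base=(30,75,130,200)).items():
    r=cv2.matchTemplate(b,a[y0:y1,x0:x1],cv2.TM_CCOEFF_NORMED); _,v,_,p=cv2.minMaxLoc(r)
    print(nm,round(v,2),'moved mm toward anvil',round((x0-p[0])/3/s,1),'dy px',(p[1]-y0)/3)
E
python3 tm.py
```

```text
0.05161484607277234 2.9318659007549286 19.675 [0.1222 5.7642 4.3032]
jaw 0.99 moved mm toward anvil 5.5 dy px 0.0
pad 0.93 moved mm toward anvil 5.5 dy px 0.6666666666666666
ins 1.0 moved mm toward anvil 0.9 dy px 0.0
anvil_base 1.0 moved mm toward anvil 0.9 dy px 0.0
```

>>> carry_out(commands=[[0.5, [0, 0, 0], [0, 0, 0]], [0.5, [0, 0, 0], [0, 0, 0]], [0.5, [0, 0, 0], [0, 0, 0]]])

```text
time_s: 20.1
ee_pos: [0.5637, -0.0712, 0.0936]
eef_rot: [-3.14, -0.001, -0.296]
force: [1.2, 8.4, 3.9]
grip_width: 0.0465
grip_force: 5.3
```

```bash
python3 tm.py
```

```text
0.04646898865395469 5.345741529017687 20.1 [1.157  8.4028 3.9344]
jaw 0.98 moved mm toward anvil 7.0 dy px 0.3333333333333333
pad 0.89 moved mm toward anvil 7.0 dy px 0.6666666666666666
ins 1.0 moved mm toward anvil 0.3 dy px 0.0
anvil_base 1.0 moved mm toward anvil 0.3 dy px 0.0
```

>>> carry_out(commands=[[0.515, [0, 0, 0], [0, 0, 0]], [0.515, [0, 0, 0], [0, 0, 0]], [0.22, [0, 0, 0], [0, 0, 0]], [0.22, [0, 0, 0], [0, 0, 0]], [0.22, [0, 0, 0], [0, 0, 0]], [0.22, [0, 0, 0], [0, 0, 0]], [0.45, [0, 0, 0], [0, 0, 0]], [0.45, [0, 0, 0], [0, 0, 0]], [0.45, [0, 0, 0], [0, 0, 0]], [0.45, [0, 0, 0], [0, 0, 0]]])

```text
time_s: 21.4
ee_pos: [0.5636, -0.0712, 0.0935]
eef_rot: [-3.14, -0.001, -0.296]
force: [1.2, 8.3, 4.8]
grip_width: 0.052
grip_force: 4.7
```

```bash
python3 tm.py
```

```text
0.05196471501312885 4.685866925865412 21.4 [1.1573 8.2731 4.8274]
jaw 0.95 moved mm toward anvil 11.3 dy px 0.0
pad 0.88 moved mm toward anvil 9.0 dy px 0.3333333333333333
ins 1.0 moved mm toward anvil 1.7 dy px 0.0
anvil_base 0.99 moved mm toward anvil 0.3 dy px 0.0
```

Contact is made and pad compression has begun, at about 2 mm. Squeezing a little further.

>>> carry_out(commands=[[0.5, [0, 0, 0], [0, 0, 0]], [0.5, [0, 0, 0], [0, 0, 0]], [0.5, [0, 0, 0], [0, 0, 0]], [0.5, [0, 0, 0], [0, 0, 0]]])

```text
time_s: 21.95
ee_pos: [0.5636, -0.0712, 0.0937]
eef_rot: [-3.14, -0.001, -0.296]
force: [0.6, 8.0, 7.0]
grip_width: 0.0471
grip_force: 10.3
```

```bash
python3 tm.py
```

```text
0.047076681534558275 10.317910239100456 21.95 [0.6322 7.9969 6.9749]
jaw 0.92 moved mm toward anvil 13.0 dy px 0.0
pad 0.87 moved mm toward anvil 9.0 dy px 0.6666666666666666
ins 0.99 moved mm toward anvil 1.7 dy px 0.0
anvil_base 0.99 moved mm toward anvil 0.3 dy px 0.0
```

>>> carry_out(commands=[[0.525, [0, 0, 0], [0, 0, 0]], [0.525, [0, 0, 0], [0, 0, 0]], [0.525, [0, 0, 0], [0, 0, 0]], [0.525, [0, 0, 0], [0, 0, 0]], [0.525, [0, 0, 0], [0, 0, 0]], [0.525, [0, 0, 0], [0, 0, 0]]])

```text
time_s: 22.75
ee_pos: [0.5636, -0.0712, 0.0938]
eef_rot: [-3.14, -0.001, -0.296]
force: [-0.1, 7.7, 6.4]
grip_width: 0.0446
grip_force: 13.2
```

```bash
python3 tm.py; python3 - <<'E'
import cv2; i=cv2.imread('pics/last.png'); cv2.imwrite('pics/c8.png',cv2.resize(i[140:280,0:240],None,fx=3,fy=3,interpolation=2))
E
```

```text
0.0446189229596307 13.241871446371078 22.75 [-0.0988  7.6768  6.3928]
jaw 0.91 moved mm toward anvil 14.8 dy px 0.0
pad 0.83 moved mm toward anvil 9.3 dy px 0.6666666666666666
ins 0.99 moved mm toward anvil 1.7 dy px 0.0
anvil_base 1.0 moved mm toward anvil 0.0 dy px 0.0
```

View pics/c8.png

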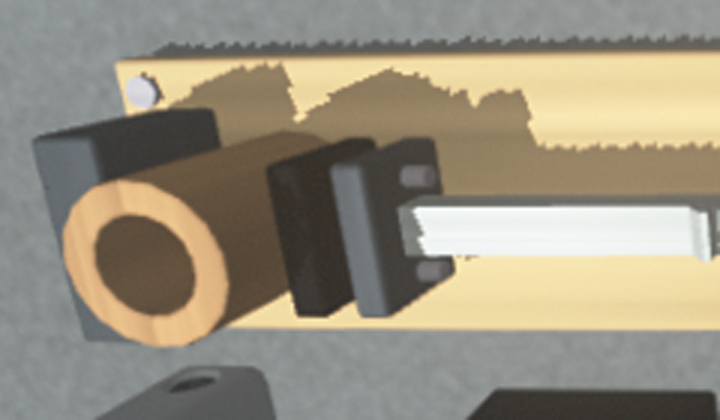

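The pad is pressed on the insert, which sits against the anvil with the pad about 5.5–6 mm in, and the grip is held steady. Handing in.

```bash
python3 -c "
from station import ctrl
print(ctrl.hand_in())"
```

```text
the job is handed in; nothing more can be done
None
```

I handed the job in with the wide insert fully down on the pin, clamped against the anvil with the pad pushed in about 5.5 mm (estimated from the camera), and the grip still held squeezed; no verdict came back.

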